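Hang a slotted target holder on the headed pin of its stand

TASK

Lift the slotted aluminium target holder out of the wooden rack and hang it by its slot on the headed pin of the stand, target face towards the pin's head: slide it sideways so the pin runs in behind its head to the closed end of the slot, then lower it gently until the pin is fully home in the top of the slot, and only then let go, so that it hangs upright on its own. The pin block may sit anywhere along its crossbar, so feel for the pin and never press hard on the stand (stay well under 30 N) or shove on so that the holder twists askew in the grip, and leave the bowl, the carton and the ear defenders alone.

Things in the scene. Friction and masses are not known exactly. Their poses are not given: they have to be found in the camera images.
- holder_centre (a point): centre of the target holder: upright aluminium plate 10 mm thick (x), 180 mm tall (z up), about 0.4 kg. Front, with paper target, faces -x (roughly away from the robot). Main body y -50 to +53 mm, from 90 mm below to 40 mm above this point; above that a tab, y -30 to +30, up to 90 mm above. Hung home, this point is 147 mm above the table; hung on the entry leg's ceiling only, 161 mm
- holder_tab (a point): middle of the holder's top tab (60 mm wide in y, 50 mm high, 10 mm thick in x), 25 mm below its top edge: grip here or above, by the thickness, from above. Fingertips reaching at most 35 mm below the top edge stay clear above the stand when the holder is hung. Axes as holder_centre
- holder_slot (a point): middle of the flat top of the slot's pocket, 22 mm above holder_centre, axes as there; in the end the pin touches here. The slot is cut through the thickness, two legs: entry leg from the open mouth at the +y edge (y = +53 mm) to a closed end at y = -5.5, its floor 30 mm and ceiling 14 mm below this point; at its closed end the pocket, y -5.5 to +5.5, rises to this point
- stand: stand fixed to the table, origin at table height under the hanging place; z up, x to its rear (roughly towards the robot). Dark foot 120 x 110 x 10 mm, post and crossbar (along y) at the rear. A grey pin block (34 mm wide, top at height 181, front face at x = +19 mm) is clamped firmly on the crossbar anywhere from y = -30 to +30 mm, a different place each time, not reported: feel or look for it
- pin_range (a point): point of the stand at the middle of where the pin may be (stand y = 0), height 165 mm = the pin's axis; axes as the stand. The brass pin is level along x, 8 mm across, free from x = -16 to +19 mm; in front of it a round head 24 mm across, x = -21 to -16, that does not pass the slot. Slide the holder to +y, at x = 0 and axes parallel to the stand's; slot end meets pin 1.5 mm past the pin's axis
- rack: wooden rack fixed to the table, 75 x 125 mm, 40 mm high; origin at the centre of its underside. The holder stands in its pocket (13 mm wide in x, 113 mm long in y, 30 mm deep) with its bottom edge 10 mm above the table; lift it straight up by at least 35 mm
- bowl: white bowl, bystander, 110 mm across, 50 mm high, origin at the centre of its underside
- carton: cardboard carton, bystander, 70 x 50 x 40 mm, origin at the centre of its underside
- earmuffs: red ear defenders, bystander, two cups 76 mm across and 34 mm high, 110 mm apart, joined by a black band; origin between the cups at table height
- stand_bar (a point): middle of the stand's crossbar (24 mm in x, 110 mm in y, 20 mm high), 62 mm behind (+x of) the stand's origin and 155 mm above the table; axes as the stand. It ends up behind the holder's back face
Mind the look-alikes: they are no part of the job. Leave any blue or orange look-alike of the part that bears holder_centre alone. Leave any green look-alike of the stand alone.

How it is judged:
On the way, in this order (a step that is already met when the one before it is completed fails the run):
1. the holder is lifted clear of the rack (z of holder_centre in the frame of rack above 0.132 m and contact force between the fingers and holder above 1 N), for 0.1 s.
2. still held, the holder is lowered on to the pin until the pin is home in the top of the slot (within 4 mm) (z of holder_centre in the frame of stand between 0.142 and 0.151 m and y of holder_centre in the frame of stand between -0.038 and 0.038 m and x of holder_centre in the frame of stand between -0.014 and 0.016 m and contact force between the fingers and holder above 1 N), for 0.1 s.
At the end, for the whole second after the job is handed in: The holder hangs at rest, released, on the stand's pin: centre 142 to 151 mm above the table, within 38 mm sideways and 14 mm fore and aft of the stand's origin, upright within 0.15 rad, square to the pin within 0.4 rad, back to the crossbar, its weight borne by the stand (z of holder_centre in the frame of stand between 0.142 and 0.151 m and y of holder_centre in the frame of stand between -0.038 and 0.038 m and x of holder_centre in the frame of stand between -0.014 and 0.016 m and angle between holder_centre's own z axis and vertical below 0.15 rad and angle between the x axis of holder_centre and the x axis of stand, either way round below 0.4 rad and contact force between holder and stand above 1 N and linear speed of holder below 0.03 m/s and x of stand_bar in the frame of holder_centre above 0.03 m); the robot touches nothing.
It fails at once if the holder is pressed on the stand with more than 30 N (contact force between holder and stand above 30 N).
It fails at once if the bowl, the carton or the ear defenders are pushed more than 20 mm (distance of any of bowl, carton, earmuffs from where it was at the start of the episode above 0.02 m).
It fails at once if the holder is shoved askew on the stand: while gripped and touching it, it leans more than 0.1 rad (contact force between holder and stand above 1 N and contact force between the fingers and holder above 5 N and angle between holder_centre's own z axis and vertical above 0.1 rad).
It also fails if it takes over 58 s, if anything falls off the work surface, if the arm or the gripper's body presses on something with over 40 N, if the wrist force passes 120 N, or if a joint passes its speed limit or range.

ROBOT

A 6-joint arm with a two-finger parallel gripper is mounted at the origin on the work surface. World frame = base frame: x ahead of the robot, y to its left, z up, the work surface at z = 0. Lengths are in m, angles in rad, forces in N, time in s.
With the tool pointing down it reaches from about 0.35 to 0.85 m from the base axis. Payload 8.1 kg.
Tool frame: the origin (TCP) lies midway between the tips of the shut fingers; the grasp point (between the pads) lies 19 mm behind it; z points along the fingers, y is the line along which they close (so a half turn about z gives the same grasp; the last joint's range is limited). The gripper opens to 85 mm and grips with 20 to 120 N. Pads are 22 mm wide; open, the fingers measure 114 mm over their backs; the gripper's body (76 mm by 85 mm) begins 54 mm behind the grasp point. The pads swing forward as they close: fully open they stand 13 mm farther back than shut.
Start: joints at [1.161, 0.13, 1.488, -0, 1.523, -0.085], TCP at [0.191, 0.569, 0.231] pointing down, gripper open.
Joint ranges: [-2.96, 2.96], [-0.89, 2.26], [0.02, 2.5], [-1.34, 4.48], [0, 2.73], [-2.66, 2.66]. Speed limits (rad/s): [2.39, 2.39, 2.79, 3.14, 3.14, 3.14].

INTERFACE

Orientations are given as a unit quaternion [w, x, y, z].
In Python, from rig import robot, capture, camera_params, job gives the robot as it stands.
- The arm moves only by the tool servo_tool, never from a script. Its argument "deltas" is a list of rows, each a list of 5 numbers: the shift along the tool's x, y, z as a fraction of full scale, then the turn about the tool's z as a fraction of full scale, then the closure, from 0 (fully open) to 1 (shut). In form: [[x, y, z, spin, gripper], ...]. A call has 1 to 5 rows; each row shifts and turns the commanded pose from where the row before left it, along the tool's axes as they then stand; what a row does not reach is not made up. Full scale, the value 1, is 50 mm for a shift and 0.15 rad for a turn. A row lasts 1/10 s, in which the tool goes at most 50 mm and 8.59 degrees, less where a joint would pass 70% of its speed; a pose out of reach is approached as far as the arm can. A call with a number of a shift or a turn outside -1 to 1 is refused whole. A call with a gripper value outside its range is refused whole. The fingers move at their own pace and stop on an object; the grip force is fixed at half the most. Time passes only in rows, so rows that do not move let the fingers close. It gives the time, the measured TCP pose, the force, the opening and the grip force at its end, in the units of the state.
- robot.observe(): the state, without advancing time (a new reading comes with each control period).
- capture(name): name is "scene" or "top" or "wrist"; returns the picture (400x640x3 uint8, red, green, blue); there is no depth.
- camera_params(name): a dict with "fovy" (degrees; the focal length in pixels is half the picture's height over the tangent of half this angle, whatever the lens; pixels are square), "cx", "cy" (the principal point, pixels), "camera_from_world" (4x4, takes a point from world to camera coordinates). Camera axes: x right, y up, looking along -z (the intrinsics and any distortion apply to the point x, -y, -z); pixel columns grow to the right and rows downward; lengths in m; the calibration is good to about 2 mm. A picture is of the moment at which its call begins: read the wrist's pose just before it. camera_params takes no time and is no camera call; for the wrist camera it gives the pose at the moment of the call.
- job.finish_job(): hands the job in; it is judged then, once.
The state is a dict: "time": time; "joint_positions": joint angles; "qd": joint speeds; "effort": joint torques, N m; "tool_pos": TCP position; "ee_rot": TCP orientation; "force": force on the tool from outside, world axes, zero at the start; "torque": the same for the moment, N m; "grip_width": opening from 0.0 (shut) to 1.0 (fully open); "gripper_force": force on a finger pad.
Only numpy, scipy, OpenCV 4.12 (cv2) and the standard library are available. Lean on these libraries where they do the work, as an engineer would, in place of code of your own. Each camera call takes 0.05 s, during which the arm holds its last target. There are 200 camera calls.

## Working session

There is one attempt and no reset: what is moved stays moved. The work goes in short steps, Python scripts to look and compute and a tool call to move; the robot and the scene stay as the last step left them, time stands still between calls to the robot, and variables do not carry over. Pictures are saved under pics/ and viewed, at most 10 in all, crops included, and the job is handed in when it is done.

Besides the shell and the picture viewer there is one more tool, called in YAML: its name, and indented under it one key for each argument. servo_tool: Moves the arm, as the interface text tells. Its arguments: {"type":"object","properties":{"deltas":{"type":"array"}},"required":["deltas"]}

```bash
mkdir -p pics; ls
python3 - <<'E'
from rig import robot,capture,camera_params
import cv2,numpy as np
o=robot.observe();print(o['time'],o['tool_pos'],o['ee_rot'],o['grip_width'])
for n in('scene','top'):
    p=camera_params(n);print(n,p['fovy'],p['cx'],p['cy'],[k for k in p],np.round(p['camera_from_world'],4).tolist())
    cv2.imwrite(f'pics/{n}0.png',capture(n)[:,:,::-1])
E
```

```text
pics
0.0 [0.19122738 0.56813381 0.23024441] [-2.30059845e-04  1.61672375e-01  9.86844053e-01 -8.97763140e-04] 0.9995100640160108
scene 43.715724596023996 315.51057637759743 202.72492414113336 ['fovy', 'cx', 'cy', 'camera_from_world'] [[0.5044, 0.8635, -0.0055, -0.3837], [-0.6082, 0.3598, 0.7076, 0.2226], [0.613, -0.3535, 0.7066, -1.545], [0.0, 0.0, 0.0, 1.0]]
top 52.12359287847593 314.81117427918883 201.65242101979072 ['fovy', 'cx', 'cy', 'camera_from_world'] [[0.1137, -0.9935, 0.0041, 0.0503], [0.9732, 0.1122, 0.201, -0.6312], [-0.2001, -0.0189, 0.9796, -0.9918], [0.0, 0.0, 0.0, 1.0]]
```

View pics/scene0.png

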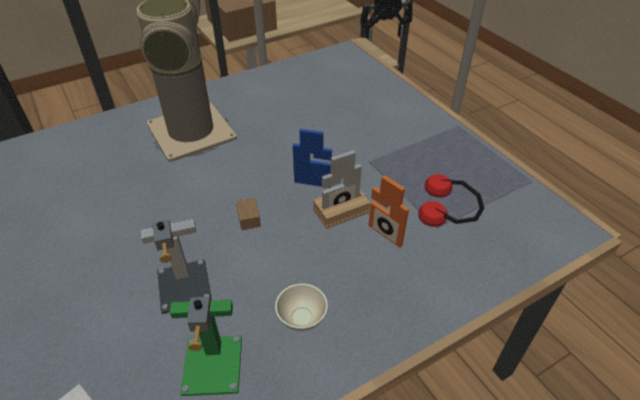

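View pics/top0.png

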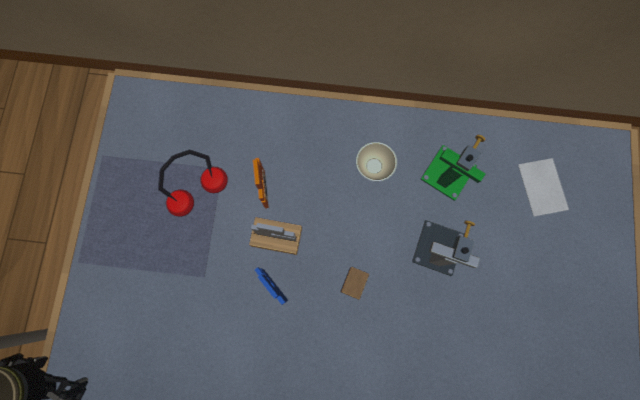

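In the pictures, the candidate holders are aluminium in the rack (top 275,233; scene 342,182), blue (270,285) and orange (262,182). The bare aluminium one in the wooden rack fits. The stands are the dark foot with grey crossbar (top 447,250; scene 178,255) and the green look-alike (top 455,170). The dark one fits. I'll confirm both in one enlarged crop.

Run:
```python
import cv2,numpy as np
t=cv2.imread('pics/top0.png');s=cv2.imread('pics/scene0.png')
def c(im,x,y,w=80,h=60):return cv2.resize(im[y:y+h,x:x+w],(400,300),interpolation=cv2.INTER_CUBIC)
cv2.imwrite('pics/crop1.png',np.vstack([np.hstack([c(t,235,205),c(t,405,210)]),np.hstack([c(s,300,145,120,90),c(s,130,210,136,102)])]))
```

```text
(no output)
```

View pics/crop1.png

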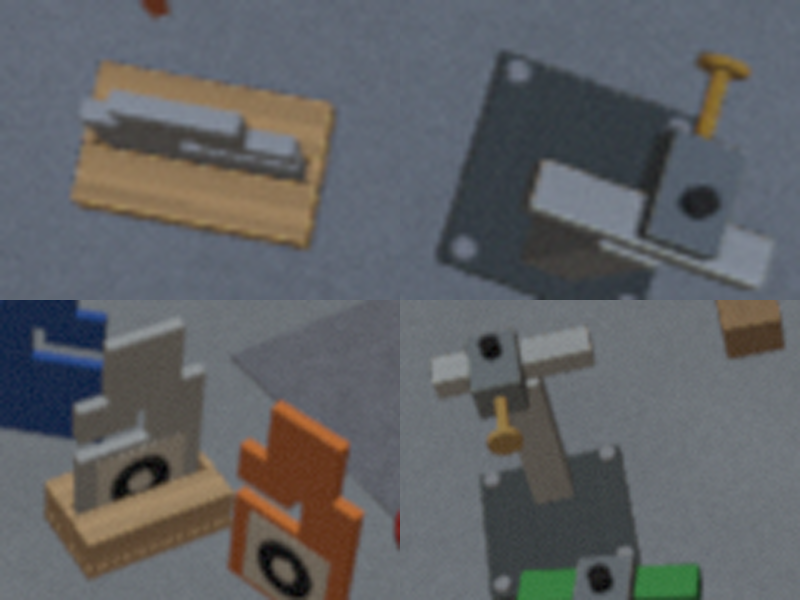

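The crop confirms it. The aluminium holder stands in the rack with its paper target facing +x world and its slot mouth towards world -y. The dark stand's pin points towards +x, with the block on the right of the bar (about 447-460, 235-255).

```bash
cat > h.py <<'E'
import cv2,numpy as np
from rig import robot,capture,camera_params
def cast(p,px,z):
    M=np.array(p['camera_from_world']);R=M[:3,:3];C=-R.T@M[:3,3]
    f=200/np.tan(np.radians(p['fovy']/2))
    px=np.atleast_2d(px).astype(float)
    d=np.c_[(px[:,0]-p['cx'])/f,-(px[:,1]-p['cy'])/f,-np.ones(len(px))]@R
    return C+d*((z-C[2])/d[:,2])[:,None]
def proj(p,P):
    M=np.array(p['camera_from_world']);q=np.atleast_2d(P)@M[:3,:3].T+M[:3,3]
    f=200/np.tan(np.radians(p['fovy']/2))
    return np.c_[p['cx']+f*q[:,0]/-q[:,2],p['cy']+f*-q[:,1]/-q[:,2]]
def rect(mask,p,z,off=(0,0)):
    cs,_=cv2.findContours(mask.astype(np.uint8),cv2.RETR_EXTERNAL,cv2.CHAIN_APPROX_NONE)
    c=max(cs,key=cv2.contourArea)[:,0]+np.array(off)
    P=cast(p,c,z)[:,:2]*1000
    (cx,cy),(w,h),a=cv2.minAreaRect(P.astype(np.float32))
    if w<h:w,h,a=h,w,a+90
    return np.round([cx,cy,w,h,a],1),len(c)   # mm, a=long side angle from world x
E
python3 - <<'E'
from h import *
p=camera_params('top');im=cv2.imread('pics/top0.png');hsv=cv2.cvtColor(im,cv2.COLOR_BGR2HSV)
def roi(m,x,y,w,h):
    r=np.zeros_like(m);r[y:y+h,x:x+w]=m[y:y+h,x:x+w];return r
H,S,V=cv2.split(hsv)
print('rack',rect(cv2.morphologyEx(roi(((H<25)&(S>70)&(V>60)).astype(np.uint8),240,208,70,55),cv2.MORPH_CLOSE,np.ones((15,15))),p,.04))
for t in(130,140,150):
    print('tab',t,rect(roi((V>t)&(S<60),250,218,36,20),p,.19))
for t in(140,150,160): print('bar',t,rect(roi((V>t)&(S<60),425,235,60,40),p,.165))
print('foot',rect(roi((V<80),405,210,60,70),p,.01))
print('pin',rect(roi((H<30)&(S>120),455,215,30,25),p,.165))
# hand-read pixels from crop
o=np.array([405,210]);g=lambda *a:[o+(np.array(q)-[400,0])/5 for q in a]
B=cast(p,g((668,132),(742,150),(718,258),(648,232)),.181)*1000;print('block',B.round(0)[:,:2].tolist(),B.mean(0).round(0))
print('bar corners',(cast(p,g((543,160),(650,190),(775,237),(760,288),(530,205)),.165)*1000).round(0)[:,:2].tolist())
print('head mid',(cast(p,g((723,65)),.165)*1000).round(0), 'foot TL,BL',(cast(p,g((502,52),(440,262)),.01)*1000).round(0).tolist())
o2=np.array([235,205]);k=lambda *a:[o2+np.array(q)/5 for q in a]
print('tab corners',(cast(p,k((107,94),(243,115),(240,137),(103,115)),.19)*1000).round(0)[:,:2].tolist())
print('orange',rect(roi(((H<15)&(S>150)).astype(np.uint8),245,150,30,60),p,.18))
print('bowl ear', [(cast(p,q,.05)*1000).round(0).tolist() for q in((376,161),(180,203),(214,180),(355,283),(270,285))])
E
```

```text
rack (array([525.7, 213.9, 124.9,  76.1,  86. ]), 144)
tab 130 (array([527.1, 220.4,  70.1,  13. ,  91.6]), 68)
tab 140 (array([527.3, 220.3,  65.8,  12.7,  91.8]), 66)
tab 150 (array([524.4, 192. ,   0. ,   0. ,   0. ]), 1)
bar 140 (array([ 522.4, -181.2,   43.1,   19.8,   77.9]), 57)
bar 150 (array([ 497.5, -253.4,   11.9,    2.1,   74.4]), 11)Traceback (most recent call last):
  File "<stdin>", line 9, in <module>
  File "h.py", line 15, in rect
    c=max(cs,key=cv2.contourArea)[:,0]+np.array(off)
      ~~~^^^^^^^^^^^^^^^^^^^^^^^^
ValueError: max() iterable argument is empty
```

Run:
```python
from h import *
p=camera_params('top');im=cv2.imread('pics/top0.png');hsv=cv2.cvtColor(im,cv2.COLOR_BGR2HSV)
def roi(m,x,y,w,h):
    r=np.zeros_like(m);r[y:y+h,x:x+w]=m[y:y+h,x:x+w];return r
H,S,V=cv2.split(hsv)
print('foot',[rect(roi((V<t),405,210,60,70),p,.01) for t in (75,85)])
print('pin',rect(roi((H<30)&(S>120),455,215,30,25),p,.165))
o=np.array([405,210]);g=lambda *a:[o+(np.array(q)-[400,0])/5 for q in a]
B=cast(p,g((668,132),(742,150),(718,258),(648,232)),.181)*1000;print('block',B.round(0)[:,:2].tolist(),B.mean(0).round(0))
print('bar corners',(cast(p,g((543,160),(650,190),(775,237),(760,288),(530,205)),.165)*1000).round(0)[:,:2].tolist())
print('head mid',(cast(p,g((723,65)),.165)*1000).round(0), 'foot TL,BL',(cast(p,g((502,52),(440,262)),.01)*1000).round(0).tolist())
o2=np.array([235,205]);k=lambda *a:[o2+np.array(q)/5 for q in a]
print('tab corners',(cast(p,k((107,94),(243,115),(240,137),(103,115)),.19)*1000).round(0)[:,:2].tolist())
print('orange',rect(roi(((H<15)&(S>150)).astype(np.uint8),245,150,30,60),p,.18))
print('things', [(cast(p,q,.05)*1000).round(0).tolist() for q in((376,161),(180,203),(214,180),(355,283),(270,285))])
```

```text
foot [(array([ 543.6, -226.3,  129.2,  118.8,   76.6]), 256), (array([ 544.4, -225.7,  130.8,  120.4,   76.6]), 265)]
pin (array([ 579.7, -233.9,   36.6,   19.4,  151.2]), 39)
block [[555.0, -211.0], [551.0, -245.0], [501.0, -236.0], [509.0, -204.0]] [ 529. -224.  181.]
bar corners [[538.0, -160.0], [530.0, -210.0], [515.0, -267.0], [492.0, -261.0], [517.0, -156.0]]
head mid [[ 592. -241.  165.]] foot TL,BL [[615.0, -179.0, 10.0], [499.0, -153.0, 10.0]]
tab corners [[530.0, 244.0], [528.0, 182.0], [518.0, 182.0], [521.0, 244.0]]
orange (array([624.9, 251.8, 113.5,  19.4,  16.6]), 116)
things [[[753.0, -28.0, 50.0]], [[580.0, 472.0, 50.0]], [[652.0, 394.0, 50.0]], [[428.0, -2.0, 50.0]], [[399.0, 210.0, 50.0]]]
```

Checks hold:
- Rack: 125x76 mm, matching the given size.
- Tab: 62x10 mm, centred near (524, 213).
- Bar: 109 mm long.
- Stand: origin near (576, -225), with the pin at about y = +11.

I'll move to hover over the tab.

servo_tool:
  deltas:
    - [-0.71,-0.38,-0.05,0,0.4]
    - [-0.71,-0.38,-0.05,0,0.4]
    - [-0.71,-0.38,-0.05,0,0.4]
    - [-0.71,-0.38,-0.05,0,0.4]
    - [-0.71,-0.38,-0.05,0,0.4]

```text
time: 0.6
tool_pos: [0.33, 0.4205, 0.2434]
ee_rot: [-0.0, 0.162, 0.987, -0.0]
force: [0.5, 0.8, -0.4]
grip_width: 0.6
gripper_force: 0.0
```

servo_tool:
  deltas:
    - [-0.71,-0.38,-0.05,0,0.4]
    - [-0.71,-0.38,-0.05,0,0.4]
    - [-0.71,-0.38,-0.05,0,0.4]
    - [-0.71,-0.38,-0.05,0,0.4]
    - [-0.71,-0.38,-0.05,0,0.4]

```text
time: 1.1
tool_pos: [0.468, 0.2738, 0.256]
ee_rot: [-0.0, 0.162, 0.987, -0.0]
force: [0.6, 1.1, 1.6]
grip_width: 0.597
gripper_force: 0.0
```

servo_tool:
  deltas:
    - [-0.71,-0.38,-0.05,0,0.4]
    - [-0.71,-0.38,-0.05,0,0.4]
    - [0,0,0,0.96,0.4]
    - [0,0,0,0.96,0.4]
    - [0,0,0,0.96,0.4]

```text
time: 1.6
tool_pos: [0.5224, 0.216, 0.2606]
ee_rot: [-0.001, 0.373, 0.928, -0.0]
force: [0.1, 0.4, 0.2]
grip_width: 0.603
gripper_force: 0.0
```

servo_tool:
  deltas:
    - [0,0,0,0.96,0.4]
    - [0,0,0,0.96,0.4]
    - [0,0,0,0.96,0.4]
    - [0,0,0,0.96,0.4]
    - [0,0,0,0.96,0.4]

```text
time: 2.1
tool_pos: [0.5221, 0.2165, 0.2607]
ee_rot: [-0.0, 0.675, 0.738, -0.0]
force: [-1.1, -0.1, -0.1]
grip_width: 0.597
gripper_force: 0.0
```

servo_tool:
  deltas:
    - [0,0,0,0.96,0.4]
    - [0,0,0,0,0.4]

```text
time: 2.3
tool_pos: [0.5221, 0.2165, 0.2607]
ee_rot: [-0.0, 0.725, 0.688, -0.0]
force: [-0.6, 0.3, -0.0]
grip_width: 0.601
gripper_force: 0.0
```

Run:
```python
from h import *
p=camera_params('wrist');im=capture('wrist');cv2.imwrite('pics/w1.png',im[:,:,::-1])
import pickle;pickle.dump(p,open('w1.pkl','wb'))
print(p['fovy'],proj(p,[[.524,.243,.19],[.524,.183,.19],[.5221,.2165,.19]]))
```

```text
60.83558875396689 [[317.6995902  171.4160159 ]
 [322.07330587 253.93979666]
 [316.90159157 209.70630519]]
```

View pics/w1.png

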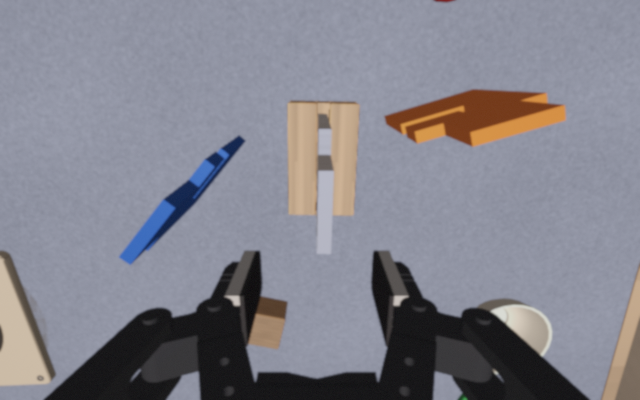

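The tab's top face shows at (317-333, 168-253), between the fingers and in line with them.

Run:
```python
from h import *
import pickle;p=pickle.load(open('w1.pkl','rb'));im=cv2.imread('pics/w1.png')
H,S,V=cv2.split(cv2.cvtColor(im,cv2.COLOR_BGR2HSV))
print(V[210,310:340],S[210,310:340]);print(V[160:175,325],V[245:260,325])
for t in(165,175):
  m=np.zeros_like(V);r=(slice(166,258),slice(312,338));m[r]=((V>t)&(S<35))[r]
  print(rect(m,p,.19))
print((cast(p,[(317.5,253),(332,253),(333,169),(318,169)],.19)*1000).round(1)[:,:2].tolist())
```

```text
[190 191 193 193 184 166 151 161 186 194 195 195 195 195 196 196 195 196
 195 195 194 188 186 191 196 199 201 202 204 204] [72 72 73 75 83 81 41 11 16 17 18 17 18 18 18 20 18 18 18 17 16 11 19 53
 68 69 70 68 69 69]
[101 101 101 100 101 102 101 102 102 113 146 181 194 197 197] [195 195 194 195 195 195 195 193 186 174 167 163 164 164 167]
(array([526.7, 211.7,  62.9,  17.6,  88.1]), 242)
(array([527.1, 213. ,  60.3,  10.6,  85.9]), 190)
[[520.8, 183.9], [531.0, 183.4], [534.0, 244.1], [524.3, 244.6]]
```

servo_tool:
  deltas:
    - [-0.065,0.104,0,0.12,0.4]
    - [0,0,0.6,0,0.4]
    - [0,0,0.6,0,0.4]
    - [0,0,0.6,0,0.4]
    - [0,0,0.25,0,0.4]

```text
time: 2.85
tool_pos: [0.5258, 0.2123, 0.1552]
ee_rot: [-0.001, 0.73, 0.683, -0.002]
force: [-0.9, -0.2, -0.6]
grip_width: 0.597
gripper_force: 0.0
```

servo_tool:
  deltas:
    - [0,0,0,0,0.4]
    - [0,0,0,0,1]
    - [0,0,0,0,1]
    - [0,0,0,0,1]
    - [0,0,0,0,1]

```text
time: 3.35
tool_pos: [0.5288, 0.2136, 0.161]
ee_rot: [0.001, 0.731, 0.683, 0.002]
force: [0.8, -0.7, 6.5]
grip_width: 0.106
gripper_force: 60.0
```

servo_tool:
  deltas:
    - [0,0,0,0,1]
    - [0,0,0,0,1]
    - [0,0,0,0,1]

```text
time: 3.65
tool_pos: [0.5288, 0.2136, 0.161]
ee_rot: [0.001, 0.731, 0.683, 0.002]
force: [0.1, 0.3, 6.0]
grip_width: 0.106
gripper_force: 60.0
```

servo_tool:
  deltas:
    - [0,0,-0.3,0,1]
    - [0,0,-0.4,0,1]
    - [0,0,-0.4,0,1]
    - [0,0,-0.3,0,1]
    - [0,0,0,0,1]

```text
time: 4.15
tool_pos: [0.5287, 0.2135, 0.2319]
ee_rot: [0.001, 0.731, 0.683, 0.002]
force: [0.0, -0.2, -4.5]
grip_width: 0.11
gripper_force: 58.9
```

Run:
```python
from h import *
print(robot.observe()['tool_pos'],robot.observe()['force'])
p=camera_params('wrist');im=capture('wrist');s=capture('scene')
cv2.imwrite('pics/w2.png',np.vstack([im[120:420,160:480,::-1],s[100:300,200:520,::-1]]))
print(proj(p,[[.5288,.2136,robot.observe()['tool_pos'][2]+.029]]))
```

```text
[0.52869864 0.21351651 0.23193975] [ 0.01068509 -0.19412452 -4.46817497]
[[317.73394442 294.98266017]]
```

View pics/w2.png

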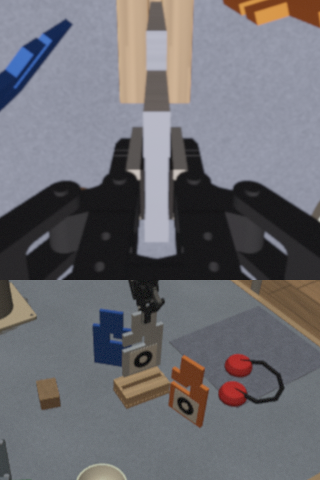

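The holder is lifted clear and held upright, with its tab's top face at wrist (316, 230-362).

Run:
```python
from h import *
p=camera_params('wrist');t=robot.observe()['tool_pos'];q=robot.observe()['ee_rot']
im=capture('wrist');g=cv2.cvtColor(im,cv2.COLOR_RGB2GRAY)
print(g[222:236,317],g[355:370,314],g[300,295:340])
P=cast(p,[(317,230),(314.5,362)],t[2]+.029)*1000;print(t,P.round(1),np.linalg.norm(P[0]-P[1]),P.mean(0))
from scipy.spatial.transform import Rotation as R
print(R.from_quat([q[1],q[2],q[3],q[0]]).as_matrix().round(3))
```

```text
[ 97  98  97  98  98  97  98  98 109 141 171 183 186 187] [183 184 184 183 184 183 177 163 155 153 153 153 152 153 153] [ 26  43  66  84  85  77  65  62  70 102 146 174 183 185 185 184 184 185
 185 184 184 185 185 185 184 185 184 185 185 184 185 180 163 125  81  62
  61  66  75  84  77  51  30  22  23]
[0.52735035 0.21308683 0.22860838] [[529.3 243.4 257.6]
 [524.1 182.4 257.6]] 61.23293088357984 [526.69916245 212.91928213 257.60837873]
[[ 0.068  0.998 -0.   ]
 [ 0.998 -0.068 -0.   ]
 [-0.    -0.    -1.   ]]
```

servo_tool:
  deltas:
    - [0,0,0,0,1]
    - [0,0,0,0,1]

```text
time: 4.5
tool_pos: [0.5268, 0.2129, 0.2274]
ee_rot: [-0.0, 0.731, 0.683, -0.001]
force: [0.2, 0.3, -4.1]
grip_width: 0.106
gripper_force: 58.8
```

servo_tool:
  deltas:
    - [0,0,0,0,1]

```text
time: 4.6
tool_pos: [0.5271, 0.213, 0.228]
ee_rot: [-0.0, 0.731, 0.683, -0.001]
force: [0.2, -0.2, -3.7]
grip_width: 0.106
gripper_force: 58.8
```

Run:
```python
from h import *
for i in range(4):
    t=robot.observe();print(t['time'],t['tool_pos'],t['force'].round(1) if hasattr(t['force'],'round') else t['force']); capture('scene') if i<3 else 0
p=camera_params('top');im=capture('top');cv2.imwrite('pics/top2.png',cv2.resize(im[190:265,235:335,::-1],(800,600),interpolation=cv2.INTER_CUBIC))
```

```text
4.6 [0.52708187 0.21302228 0.22798306] [ 0.2 -0.2 -3.7]
4.65 [0.52721282 0.21304333 0.22823471] [ 0.2 -0.2 -4.5]
4.7 [0.52729046 0.21306544 0.22840592] [-0.1 -0.1 -4.8]
4.75 [0.52736703 0.21311225 0.22857468] [-0.2 -0.4 -4.7]
```

servo_tool:
  deltas:
    - [-0.3,0.08,0,0.2,1]
    - [-0.6,0.17,0,0.2,1]
    - [-0.7,0.2,0,0.2,1]
    - [-0.8,0.24,0,0.2,1]
    - [-0.8,0.28,0,0.26,1]

```text
time: 5.3
tool_pos: [0.5532, 0.046, 0.2289]
ee_rot: [0.0, 0.783, 0.622, 0.0]
force: [0.6, 0.9, -4.8]
grip_width: 0.11
gripper_force: 58.9
```

servo_tool:
  deltas:
    - [-0.8,0.28,0,0,1]
    - [-0.8,0.28,0,0,1]
    - [-0.7,0.24,0,0,1]
    - [-0.6,0.18,0,0,1]
    - [-0.3,0.08,0,0,1]

```text
time: 5.8
tool_pos: [0.5685, -0.1235, 0.2289]
ee_rot: [0.0, 0.784, 0.621, -0.0]
force: [0.6, 0.8, -4.4]
grip_width: 0.107
gripper_force: 58.9
```

servo_tool:
  deltas:
    - [0,0.3,0,0,1]
    - [0,0.3,0,0,1]
    - [0,0,0,0,1]
    - [0,0,0,0,1]
    - [0,0,0,0,1]

```text
time: 6.3
tool_pos: [0.5976, -0.1264, 0.2287]
ee_rot: [-0.0, 0.783, 0.623, -0.0]
force: [0.7, -0.3, -4.6]
grip_width: 0.106
gripper_force: 59.2
```

Run:
```python
from h import *
import pickle
print(robot.observe()['tool_pos'])
p=camera_params('wrist');im=capture('wrist');pickle.dump(p,open('w3.pkl','wb'))
s=capture('scene');t=capture('top')
for n,i in(('wf',im),('sf',s),('tf',t)):cv2.imwrite(f'pics/{n}.png',i[:,:,::-1])
c=lambda i,x,y,w,h:cv2.resize(i[y:y+h,x:x+w,::-1],(400,300),interpolation=cv2.INTER_CUBIC)
cv2.imwrite('pics/c3.png',np.vstack([np.hstack([c(im,0,0,533,400),c(im,240,180,160,120)]),np.hstack([c(s,130,170,160,120),c(t,380,195,120,90)])]))
```

```text
[ 0.5976328  -0.12640193  0.22866185]
```

View pics/c3.png

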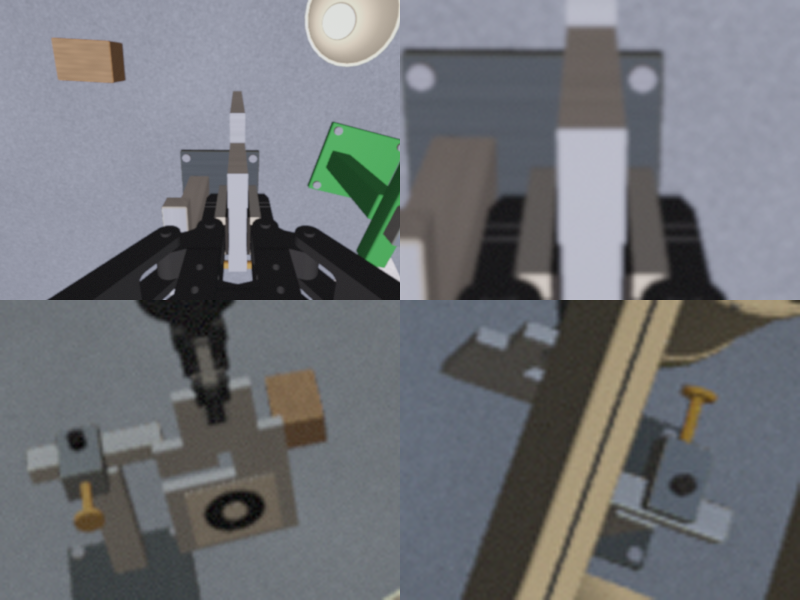

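Run:
```python
from h import *
import pickle
w=pickle.load(open('w3.pkl','rb'));s=camera_params('scene');t=camera_params('top')
def line(p,px):
    a=cast(p,px,.1)[0];b=cast(p,px,.2)[0];return a,(b-a)/np.linalg.norm(b-a)
def tri(*L):
    A=sum(np.eye(3)-np.outer(d,d) for _,d in L);b=sum((np.eye(3)-np.outer(d,d))@a for a,d in L)
    x=np.linalg.solve(A,b);return (x*1000).round(1),[round(1000*np.linalg.norm((np.eye(3)-np.outer(d,d))@(x-a)),1) for a,d in L]
O=np.array([576,-225.]);X=np.array([-.974,.225]);Y=np.array([-.225,-.974])
st=lambda P:((np.array(P[:2])-O)@np.c_[X,Y]).round(1)
# brass masks
for n,p,r in(('sf',s,(155,235,30,35)),('tf',t,(455,215,30,30))):
    im=cv2.imread(f'pics/{n}.png');H,S,V=cv2.split(cv2.cvtColor(im,cv2.COLOR_BGR2HSV));x,y,ww,h=r
    m=((H<30)&(S>110))[y:y+h,x:x+ww];ys,xs=np.nonzero(m);print(n,[(yy+y,xs[ys==yy].min()+x,xs[ys==yy].max()+x) for yy in np.unique(ys)])
for nm,a,b in(('head',(165.6,254.8),(469.7,222.9)),('root',(164.4,243.2),(466.4,237))):
    P,e=tri(line(s,a),line(t,b));print(nm,P,e,st(P))
F=cast(w,[(242,200.2),(344.8,200.8)],.01)*1000;print('foot edge',F.round(1)[:,:2],np.linalg.norm(F[0]-F[1]),[st(f) for f in F],np.degrees(np.arctan2(*(F[1]-F[0])[[1,0]])))
# slot of holder in scene: predicted inner corner points for holder centre
c=np.array([.5976,-.1264,.2287-.061]);tx=np.array([.226,.974,0])
def hp(x,y,z):return c+np.array([*(X*x),0])/1e3*1 + np.array([*(Y*y),0])/1e3+np.array([0,0,z/1e3])
pts={'TL tab':hp(-5,30,90),'mouth floor':hp(-5,53,-8),'shoulder':hp(-5,53,40),'botR':hp(-5,-50,-90)}
for k,v in pts.items(): q=proj(s,v)[0];print(k,q.round(1),'crop',((q-[130,170])*2.5+[0,300]).round(0))
```

```text
sf [(np.int64(243), np.int64(163), np.int64(165)), (np.int64(244), np.int64(162), np.int64(165)), (np.int64(245), np.int64(162), np.int64(166)), (np.int64(246), np.int64(162), np.int64(165)), (np.int64(247), np.int64(162), np.int64(166)), (np.int64(248), np.int64(163), np.int64(166)), (np.int64(249), np.int64(163), np.int64(166)), (np.int64(250), np.int64(164), np.int64(166)), (np.int64(251), np.int64(164), np.int64(166)), (np.int64(252), np.int64(164), np.int64(166)), (np.int64(253), np.int64(164), np.int64(167)), (np.int64(254), np.int64(163), np.int64(169)), (np.int64(255), np.int64(162), np.int64(170)), (np.int64(256), np.int64(161), np.int64(170)), (np.int64(257), np.int64(160), np.int64(170)), (np.int64(258), np.int64(160), np.int64(171)), (np.int64(259), np.int64(160), np.int64(170)), (np.int64(260), np.int64(161), np.int64(169)), (np.int64(261), np.int64(163), np.int64(167))]
tf [(np.int64(221), np.int64(465), np.int64(469)), (np.int64(222), np.int64(465), np.int64(472)), (np.int64(223), np.int64(466), np.int64(473)), (np.int64(224), np.int64(467), np.int64(474)), (np.int64(2
[... 291 characters left out ...]
nt64(466), np.int64(468)), (np.int64(232), np.int64(466), np.int64(468)), (np.int64(233), np.int64(465), np.int64(467)), (np.int64(234), np.int64(465), np.int64(467)), (np.int64(235), np.int64(464), np.int64(467)), (np.int64(236), np.int64(464), np.int64(466))]
head [ 590.7 -239.4  170.4] [np.float64(0.5), np.float64(0.5)] [-17.6  10.7]
root [ 557.9 -232.8  168.4] [np.float64(0.6), np.float64(0.6)] [15.9 11.7]
foot edge [[ 505.3 -151.8]
 [ 618.  -178.5]] 115.8853430096052 [array([ 85.4, -55.4]), array([-30.5, -54.7])] -13.356514475337525
TL tab [199.1 210. ] crop [173. 400.]
mouth floor [196.  246.3] crop [165. 491.]
shoulder [191.7 230.4] crop [154. 451.]
botR [250.  259.6] crop [300. 524.]
```

The holder's predicted corners match the picture to about 1 mm: tab corner (199, 210) and shoulder (192, 230) in scene. Triangulated, the pin is at stand y of about +11. I'll lower 2.5 mm and slide in, watching the force.

servo_tool:
  deltas:
    - [0,0,0.05,0,1]
    - [-0.2,0,0,0,1]
    - [-0.2,0,0,0,1]
    - [-0.2,0,0,0,1]
    - [-0.1,0,0,0,1]

```text
time: 6.95
tool_pos: [0.5898, -0.1624, 0.2264]
ee_rot: [0.0, 0.783, 0.622, -0.0]
force: [-0.2, -0.2, -4.5]
grip_width: 0.104
gripper_force: 59.2
```

servo_tool:
  deltas:
    - [-0.12,0,0,0,1]
    - [-0.12,0,0,0,1]
    - [-0.12,0,0,0,1]
    - [-0.12,0,0,0,1]
    - [0,0,0,0,1]

```text
time: 7.45
tool_pos: [0.5846, -0.185, 0.2263]
ee_rot: [0.0, 0.783, 0.622, -0.0]
force: [-0.5, -0.5, -4.6]
grip_width: 0.107
gripper_force: 59.2
```

servo_tool:
  deltas:
    - [-0.08,0,0,0,1]
    - [-0.08,0,0,0,1]
    - [-0.08,0,0,0,1]
    - [-0.08,0,0,0,1]
    - [0,0,0,0,1]

```text
time: 7.95
tool_pos: [0.5811, -0.2004, 0.2263]
ee_rot: [0.0, 0.783, 0.622, -0.0]
force: [-0.3, 0.3, -4.5]
grip_width: 0.102
gripper_force: 59.2
```

Run:
```python
from h import *
o=robot.observe();print(o['tool_pos'],o['force'])
s=capture('scene');t=capture('top')
c=lambda i,x,y,w,h:cv2.resize(i[y:y+h,x:x+w,::-1],(400,600),interpolation=cv2.INTER_CUBIC)
cv2.imwrite('pics/c4.png',np.hstack([c(s,130,190,80,120),c(t,420,180,80,120)]))
```

```text
[ 0.58105315 -0.20036249  0.22628992] [-0.26990981  0.26625676 -4.54845604]
```

View pics/c4.png

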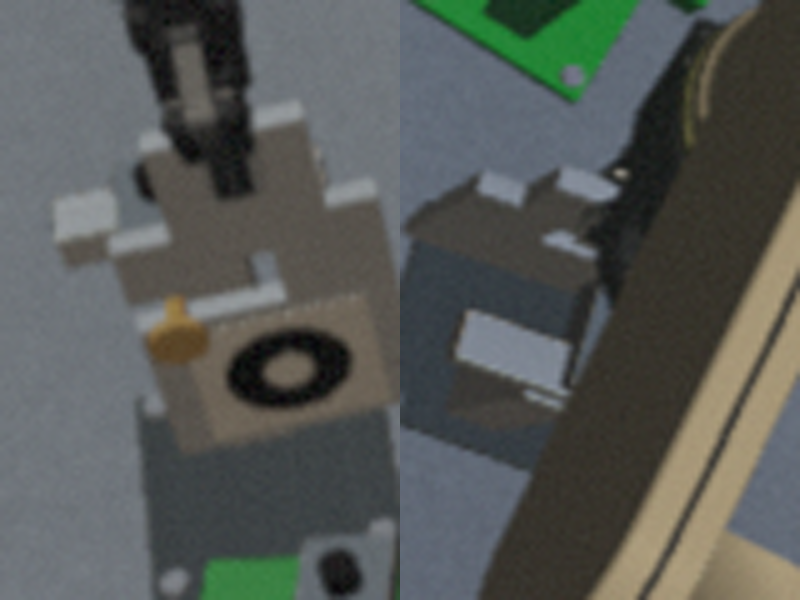

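The pin runs in the slot's entry leg with its head in front of the plate (crop 178,335), and there is no contact force yet. I'll continue, then feel for the end slowly.

servo_tool:
  deltas:
    - [-0.1,0,0,0,1]
    - [-0.1,0,0,0,1]
    - [-0.1,0,0,0,1]
    - [-0.1,0,0,0,1]
    - [-0.08,0,0,0,1]

```text
time: 8.55
tool_pos: [0.5756, -0.2238, 0.2263]
ee_rot: [0.0, 0.783, 0.622, -0.0]
force: [0.3, -0.7, -4.2]
grip_width: 0.105
gripper_force: 59.2
```

servo_tool:
  deltas:
    - [-0.05,0,0,0,1]
    - [-0.05,0,0,0,1]
    - [-0.05,0,0,0,1]
    - [0,0,0,0,1]

```text
time: 8.95
tool_pos: [0.5741, -0.2307, 0.2263]
ee_rot: [0.0, 0.783, 0.622, -0.0]
force: [0.6, -0.4, -3.8]
grip_width: 0.104
gripper_force: 59.2
```

servo_tool:
  deltas:
    - [-0.03,0,0,0,1]
    - [-0.03,0,0,0,1]
    - [0,0,0,0,1]

```text
time: 9.25
tool_pos: [0.5734, -0.2335, 0.2263]
ee_rot: [0.0, 0.783, 0.622, -0.0]
force: [0.9, -0.3, -4.0]
grip_width: 0.102
gripper_force: 59.2
```

servo_tool:
  deltas:
    - [-0.03,0,0,0,1]
    - [0,0,0,0,1]

```text
time: 9.45
tool_pos: [0.5731, -0.235, 0.2263]
ee_rot: [0.0, 0.783, 0.622, -0.0]
force: [0.8, 0.1, -4.7]
grip_width: 0.107
gripper_force: 59.2
```

servo_tool:
  deltas:
    - [-0.03,0,0,0,1]
    - [0,0,0,0,1]

```text
time: 9.65
tool_pos: [0.5727, -0.2365, 0.2263]
ee_rot: [0.0, 0.783, 0.622, -0.0]
force: [0.5, 0.9, -4.0]
grip_width: 0.108
gripper_force: 59.2
```

servo_tool:
  deltas:
    - [-0.02,0,0,0,1]
    - [0,0,0,0,1]

```text
time: 9.85
tool_pos: [0.5725, -0.2374, 0.2263]
ee_rot: [0.0, 0.783, 0.622, -0.0]
force: [-0.2, 0.3, -5.0]
grip_width: 0.107
gripper_force: 59.2
```

servo_tool:
  deltas:
    - [-0.02,0,0,0,1]
    - [0,0,0,0,1]

```text
time: 10.05
tool_pos: [0.5724, -0.2378, 0.2262]
ee_rot: [-0.0, 0.783, 0.623, 0.0]
force: [0.0, 2.3, -3.9]
grip_width: 0.107
gripper_force: 59.2
```

servo_tool:
  deltas:
    - [-0.02,0,0,0,1]
    - [0,0,0,0,1]

```text
time: 10.25
tool_pos: [0.5723, -0.2383, 0.2262]
ee_rot: [-0.001, 0.782, 0.623, 0.001]
force: [1.8, 5.4, -3.8]
grip_width: 0.108
gripper_force: 59.3
```

Contact is felt at 5 N, at the predicted place. I'll back off to the pocket's middle and then lower gently.

servo_tool:
  deltas:
    - [0.05,0,0,0,1]
    - [0,0,0,0,1]
    - [0,0,0.06,0,1]
    - [0,0,0.06,0,1]
    - [0,0,0,0,1]

```text
time: 10.75
tool_pos: [0.5722, -0.2369, 0.2194]
ee_rot: [-0.001, 0.783, 0.622, -0.0]
force: [-0.4, -0.4, -5.3]
grip_width: 0.107
gripper_force: 59.2
```

servo_tool:
  deltas:
    - [0,0,0.04,0,1]
    - [0,0,0.04,0,1]
    - [0,0,0,0,1]

```text
time: 11.05
tool_pos: [0.5725, -0.2367, 0.2158]
ee_rot: [-0.0, 0.783, 0.622, -0.0]
force: [-0.2, 0.1, -4.4]
grip_width: 0.1
gripper_force: 59.2
```

servo_tool:
  deltas:
    - [0,0,0.04,0,1]
    - [0,0,0.04,0,1]
    - [0,0,0.03,0,1]
    - [0,0,0,0,1]

```text
time: 11.45
tool_pos: [0.5725, -0.2367, 0.2104]
ee_rot: [-0.0, 0.783, 0.623, -0.0]
force: [-0.1, 0.4, -4.7]
grip_width: 0.105
gripper_force: 59.2
```

servo_tool:
  deltas:
    - [0,0,0.02,0,1]
    - [0,0,0.02,0,1]
    - [0,0,0,0,1]

```text
time: 11.75
tool_pos: [0.5726, -0.2367, 0.2086]
ee_rot: [-0.0, 0.783, 0.622, -0.0]
force: [0.4, -0.3, -4.0]
grip_width: 0.105
gripper_force: 59.2
```

servo_tool:
  deltas:
    - [0,0,0.02,0,1]
    - [0,0,0,0,1]

```text
time: 11.95
tool_pos: [0.5727, -0.2368, 0.208]
ee_rot: [0.0, 0.783, 0.622, 0.0]
force: [0.4, 1.0, -3.8]
grip_width: 0.105
gripper_force: 59.5
```

servo_tool:
  deltas:
    - [0,0,0.02,0,1]
    - [0,0,0,0,1]

```text
time: 12.15
tool_pos: [0.5729, -0.2369, 0.2077]
ee_rot: [0.0, 0.783, 0.622, 0.0]
force: [-1.8, 0.5, 2.1]
grip_width: 0.109
gripper_force: 60.4
```

servo_tool:
  deltas:
    - [0,0,0.02,0,1]
    - [0,0,0,0,1]

```text
time: 12.35
tool_pos: [0.573, -0.237, 0.2076]
ee_rot: [0.001, 0.783, 0.622, 0.0]
force: [-3.7, 2.9, 7.5]
grip_width: 0.105
gripper_force: 61.2
```

The pin is home: z matches 147 mm and the upward force has risen. I'll relax to about zero load, then open and withdraw.

servo_tool:
  deltas:
    - [0,0,-0.02,0,1]
    - [0,0,0,0,1]
    - [0,0,0,0,0.6]
    - [0,0,0,0,0.6]
    - [0,0,0,0,0.6]

```text
time: 12.85
tool_pos: [0.5727, -0.2368, 0.2065]
ee_rot: [-0.0, 0.783, 0.622, -0.0]
force: [-0.0, 0.5, -0.3]
grip_width: 0.401
gripper_force: 0.0
```

Run:
```python
from h import *
o=robot.observe();print(o['tool_pos'],o['force'],o['grip_width'])
s=capture('scene');w=capture('wrist')
c=lambda i,x,y,w,h:cv2.resize(i[y:y+h,x:x+w,::-1],(400,400),interpolation=cv2.INTER_CUBIC)
cv2.imwrite('pics/c5.png',np.hstack([c(s,120,190,100,100),c(w,220,200,200,200)]))
```

```text
[ 0.57269737 -0.23681613  0.20646966] [-0.02641788  0.51128555 -0.30971332] 0.40091253772243135
```

View pics/c5.png

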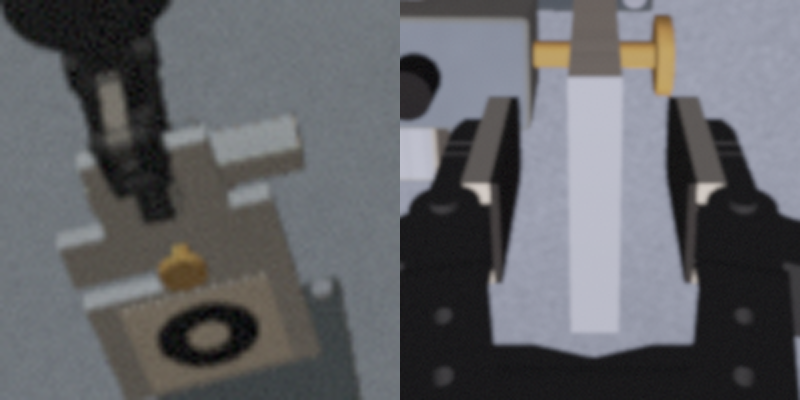

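The fingers stand clear on both sides of the tab (wrist crop 570-620). The holder hangs on the pin behind its head (crop 182,268), upright. I'll withdraw straight up.

servo_tool:
  deltas:
    - [0,0,-0.2,0,0.6]
    - [0,0,-0.4,0,0.6]
    - [0,0,-0.5,0,0.6]
    - [0,0,-0.5,0,0.6]
    - [0,0,-0.4,0,0.6]

```text
time: 13.45
tool_pos: [0.573, -0.2369, 0.3096]
ee_rot: [0.001, 0.783, 0.622, 0.0]
force: [0.3, -0.1, -0.8]
grip_width: 0.398
gripper_force: 0.0
```

servo_tool:
  deltas:
    - [0,0,0,0,0.6]
    - [0,0,0,0,0.6]
    - [0,0,0,0,0.6]
    - [0,0,0,0,0.6]
    - [0,0,0,0,0.6]

```text
time: 13.95
tool_pos: [0.5723, -0.2366, 0.3056]
ee_rot: [-0.001, 0.783, 0.622, -0.0]
force: [-0.7, 0.2, -0.9]
grip_width: 0.4
gripper_force: 0.0
```

Run:
```python
from h import *
cv2.imwrite('pics/c6.png',cv2.resize(capture('scene')[170:310,100:260,::-1],(640,560),interpolation=cv2.INTER_CUBIC))
```

```text
(no output)
```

View pics/c6.png

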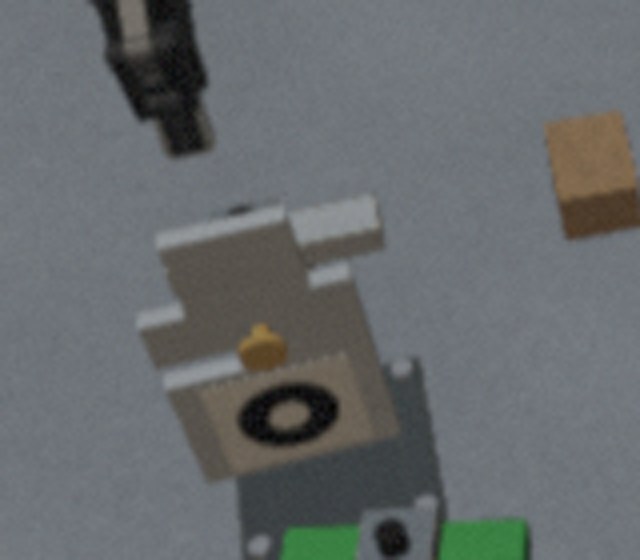

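The holder hangs upright on its own (pin head at crop 263,348) and the gripper is clear above it.

```bash
python3 -c "
from rig import job
print(job.finish_job())"
```

```text
the job is handed in; nothing more can be done
None
```

The holder hangs upright and released on the dark stand's pin, target face towards the head, and the job was handed in at about 14 s; no verdict came back.

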